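# Tare the bench scale through its guarded, sunken key

### The arm

A 6-joint arm with a two-finger parallel gripper is mounted at the origin on a cart in front of the work surface, level with it; the furniture and walls round the work are solid. World frame = base frame: x ahead of the robot, y to its left, z up, the work surface at z = 0. Lengths are in m, angles in rad, forces in N, time in s.
With the tool pointing down it reaches from about 0.325 to 0.875 m from the base axis. Payload 4.4 kg.
Tool frame: the origin (TCP) lies at the centre of the arm's flange, where the gripper is bolted on; the fingertips stand r.tip_reach ahead of it and the grasp point (between the pads) lies 155 mm ahead of it (r.tip_reach is the distance from the TCP to the fingertips, in m); z points along the fingers, y is the direction in which the jaws open and shut (so a half turn about z gives the same grasp; the last joint's range is limited). The gripper opens to 85 mm and grips with 20 to 120 N. Pads are 22 mm wide; open, the fingers measure 114 mm over their backs; the gripper's body (76 mm by 85 mm) begins 54 mm behind the grasp point. The pads swing forward as they close: fully open they stand 13 mm farther back than shut.
Start: joints at [0.96, 0.207, 1.542, -0, 1.393, -0.15], TCP at [0.256, 0.515, 0.405] pointing down, gripper open.
Joint ranges: [-2.73, 2.73], [-0.86, 2.22], [0.23, 2.46], [-1.11, 4.25], [0.08, 2.63], [-2.82, 2.82]. Speed limits (rad/s): [2.79, 2.79, 3.14, 3.14, 3.14, 3.14].

### API

Orientations are given as [roll, pitch, yaw] about the fixed x, y, z axes, in that order (R = Rz(yaw) Ry(pitch) Rx(roll)).
In Python, from cell import r gives the robot as it stands.
- The arm moves only by the shell command python3 -m pendant 'ROWS' [FORCE]. ROWS is JSON, a list of rows, each a list of 3 entries, a list of its own where there are three numbers: the opening in per cent of the stroke, from 0 (shut) to 100 (fully open), then the shift along the world's x, y, z in mm, then the turn about the world's z in degrees. A call has 1 to 12 rows; each row shifts and turns the commanded pose from where the row before left it; what a row does not reach is not made up. A row lasts 1/10 s, in which the tool goes at most 50 mm and 8.59 degrees, less where a joint would pass 70% of its speed; a pose out of reach is approached as far as the arm can. A call with a gripper value outside its range is refused whole. The fingers move at their own pace and stop on an object; FORCE is the grip in N (left out, the last holds). Time passes only in rows, so rows that do not move let the fingers close. It gives the time, the measured TCP pose, the force and the opening at its end, in the units of the state.
- r.get_obs(): the state, without advancing time (a new reading comes with each control period).
- r.snapshot(name): name is "side" or "top" or "wrist"; returns the picture (384x512x3 uint8, red, green, blue); there is no depth.
- r.calibration(name): a dict with "intrinsics" (3x3 intrinsics, pixels), "rvec" (rotation vector, rad) and "tvec" (3), from world to camera coordinates, as OpenCV has them; the wrist camera has in their place "hand_eye" (4x4, takes a point from camera to tool coordinates, whose origin is the TCP and whose axes are the flange's). Camera axes: x right, y down, z forward; pixel columns grow to the right and rows downward; lengths in m; the calibration is good to about 2 mm. A picture is of the moment at which its call begins: read the wrist's pose just before it. calibration takes no time and is no camera call.
- r.close_job(): hands the job in, once; it reports no verdict.
The state is a dict: "time": time; "joint_pos": joint angles; "qd": joint speeds; "effort": joint torques, N m; "tcp_pos": TCP position; "eef_rot": TCP orientation; "ft_force": force on the tool from outside, world axes, zero at the start; "ft_torque": the same for the moment, N m; "grip_width": finger opening in m.
Only numpy, scipy, OpenCV 4.12 (cv2) and the standard library are available. Lean on these libraries where they do the work, as an engineer would, in place of code of your own. Each camera call takes 0.05 s, during which the arm holds its last target.

### The job

Tare the bench scale with the dish left lying on its pan: push the sliding guard fully aside, reach a fingertip down into the well it uncovers and press the sunken tare key all the way down, let it come up again, then push the guard fully shut. Only push and press: leave the dish, bottle, tape roll and marker where they are.

Things in the scene. Friction and masses are not known exactly. Their poses are not given: they have to be found in the camera images.
- scale: White bench scale, fixed to the bench, 200 mm deep (x) by 180 mm wide (y). Origin on the bench under its centre; its -x side is the front, towards the robot, +y its left as seen from the robot, z up. A round steel pan at the back; along the front a channel between two 7 mm rails (tops at z = 52 mm, channel floor z = 40 mm, middle x = -64 mm), in which a grey guard slides along y.
- well_mouth (a point): Centre of the mouth of the square well in the channel floor, at x = -64, y = +47, z = 40 mm of the scale; hidden while the guard is shut. The well is 46 x 46 mm, sides along the scale's x and y; its floor is at z = 16 mm. The round tare key stands in its centre.
- key_top (a point): Centre of the top face of the tare key, a round grey button 26 mm across. At rest it is 28 mm above the bench, so 12 mm below the mouth of the well and 24 mm below the rail tops.
- tare_key (a joint): How far the tare key is pressed down, in m: 0 up, 0.005 at the bottom. It is sprung: about 1.4 N to start it, 5 N at the bottom, and it comes up by itself.
- guard_pocket (a point): Middle of the floor of the finger pocket in the guard's top; moves with the guard. The guard is a grey slab 57 mm (scale's x) by 94 mm (y), 11.5 mm thick, its top flush with the rails, 52 mm above the bench. The pocket in its middle is 46 x 46 mm and 8 mm deep (floor 44 mm above the bench). Fingertips in the pocket push on its walls to slide the guard.
- guard (a joint): Opening of the guard in m: 0 fully shut over the well, 0.066 fully open (moved towards the scale's -y, right as seen from the robot), its edge then 10 mm clear of the well. It slides with about 1.5 N of friction, stays where it is left and has hard stops at both ends.
- pan_centre (a point): Centre of the top of the scale's steel pan, 104 mm across, at x = +40, y = 0, z = 50 mm of the scale.
- mini_centrifuge: Fixed round bench machine to the left of the scale, about 130 mm across, its clear lid standing open at the back, with a box-shaped mixer of similar height beyond it to the left: obstacles to pass over, 0.25 m above the bench or higher. Not part of the job. Origin on the bench under its middle.
- dish: Loose low round petri dish, 61 mm across, 15 mm high, lying on the pan; origin in the centre of its underside.
- bottle: Loose small white reagent bottle with a white cap, 42 mm across, 68 mm high, standing to the right of the scale; origin in the centre of its underside.
- tape: Loose roll of marking tape, 61 mm across, 13 mm high, lying to the right of the scale; origin in the centre of its underside.
- marker: Loose marker pen, 126 mm long (its y), 12 mm wide, 14 mm high, lying in front of the scale; origin at the middle of its underside.
Not all that is in view belongs to the job. What is meant by the dish is not red, and is the smaller of those in its own colour.

How it is judged:
On the way, in this order (a step that is already met when the one before it is completed fails the run):
1. the guard is pushed fully aside (value of joint guard above 0.058 m), for 0.1 s.
2. the tare key is pressed down in its well (value of joint tare_key above 0.0035 m and contact force between the fingers and tare_key above 0.5 N), for 0.1 s.
3. the tare key is up again while the guard is still open (value of joint tare_key below 0.001 m and value of joint guard above 0.04 m), for 0.1 s.
4. the guard is pushed fully shut (value of joint guard below 0.004 m), for 0.2 s.
At the end, for the whole second after the job is handed in: The guard is shut to within 4 mm, the tare key is up to within 1 mm, the dish rests on the pan within 10 mm of where it lay, and bottle, tape roll and marker are within 20 mm of where they were (value of joint guard below 0.004 m and value of joint tare_key below 0.001 m and horizontal distance between dish and pan_centre below 0.025 m and linear speed of dish below 0.02 m/s and z of dish in the frame of pan_centre below 0.004 m and not (distance of dish from where it was at the start of the episode above 0.01 m) and not (distance of bottle from where it was at the start of the episode above 0.02 m) and not (distance of tape from where it was at the start of the episode above 0.02 m) and not (distance of marker from where it was at the start of the episode above 0.02 m)); the robot touches nothing.
It fails at once if the dish is shifted by more than 10 mm, lifted or knocked off (distance of dish from where it was at the start of the episode above 0.01 m).
It fails at once if the bottle, tape roll or marker is moved by more than 20 mm or lifted (distance of any of bottle, tape, marker from where it was at the start of the episode above 0.02 m).
It fails at once if the bottle is tipped over (angle between bottle's own z axis and vertical above 0.3 rad).
It also fails if it takes over 72 s, if anything falls off the work surface, if the arm or the gripper's body presses on something with over 40 N, if the wrist force passes 120 N, or if a joint passes its speed limit or range.

## Working session

There is one attempt and no reset: what is moved stays moved. The work goes in short steps, Python scripts to look and compute and a shell command to move; the robot and the scene stay as the last step left them, time stands still between calls to the robot, and variables do not carry over. Pictures are saved under pics/ and viewed, and the job is handed in when it is done.

```bash
ls; mkdir -p pics
python3 - <<'E'
from cell import r
import cv2
o=r.get_obs(); print({k:(v if not hasattr(v,'round') else v.round(4)) for k,v in o.items()}, r.tip_reach)
for n in ['side','top','wrist']:
    im=r.snapshot(n); cv2.imwrite(f'pics/{n}0.png',im[:,:,::-1])
    print(n,r.calibration(n))
E
```

```text
pics
{'time': 0.0, 'joint_pos': array([ 0.9595,  0.2074,  1.543 , -0.    ,  1.3935, -0.1505]), 'qd': array([ 0.0003,  0.001 ,  0.0005, -0.0012, -0.0002,  0.0003]), 'effort': array([ 7.00000e-04, -3.83024e+01, -2.91602e+01, -1.00000e-04,
        1.04000e-02,  0.00000e+00]), 'tcp_pos': array([0.2555, 0.5147, 0.4035]), 'eef_rot': array([-3.1393e+00, -3.0000e-04,  2.6808e+00]), 'ft_force': array([ 0.281 ,  0.134 , -0.1263]), 'ft_torque': array([-0.0089, -0.0142, -0.0025]), 'grip_width': 0.08543076533587657} 0.1734
side {'intrinsics': array([[348.85360854,   0.        , 249.48793368],
       [  0.        , 348.85360854, 186.60994687],
       [  0.        ,   0.        ,   1.        ]]), 'rvec': array([ 0.72190805, -2.57233102,  1.1399442 ]), 'tvec': array([0.32890213, 0.3826703 , 0.48206231])}
top {'intrinsics': array([[437.67594257,   0.        , 256.10966909],
       [  0.        , 437.67594257, 191.70998588],
       [  0.        ,   0.        ,   1.        ]]), 'rvec': array([ 2.12717704, -2.14934573,  0.23474247]), 'tvec': array([-0.28566164,  0.5532901 ,  0.95701895])}
wrist {'intrinsics': array([[285.26079804,   0.        , 256.8379036 ],
       [  0.        , 285.26079804, 192.63465133],
       [  0.        ,   0.        ,   1.        ]]), 'hand_eye': array([[-4.12530137e-04, -9.61719071e-01, -2.74036966e-01,
         6.93528477e-02],
       [ 9.99999904e-01, -3.55738251e-04, -2.56935543e-04,
         9.13343442e-05],
       [ 1.49614381e-04, -2.74037046e-01,  9.61719125e-01,
         3.10079239e-02],
       [ 0.00000000e+00,  0.00000000e+00,  0.00000000e+00,
         1.00000000e+00]])}
```

View pics/top0.png

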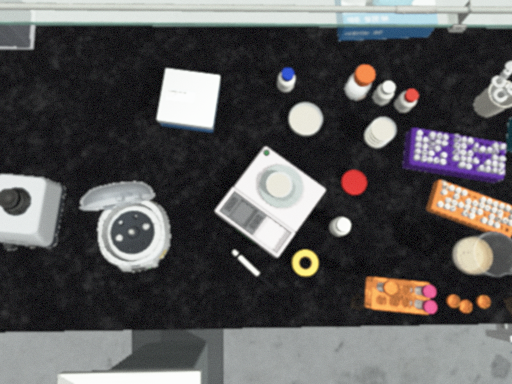

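View pics/side0.png

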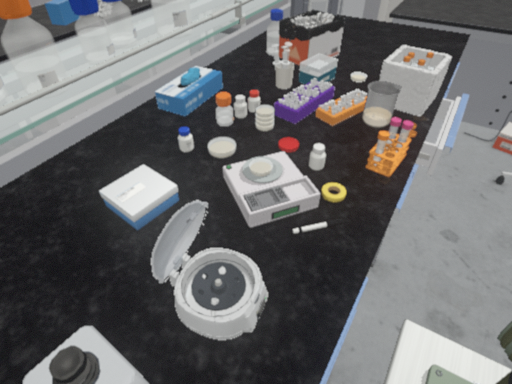

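View pics/wrist0.png

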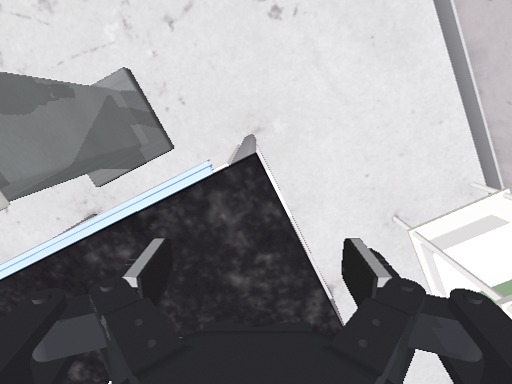

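Seen in the top picture: the scale is at about (271,201), with the guard channel running from (222,210) to (280,248) and the pan at (279,185).

Dish candidates:
- White dish on the pan at (279,184).
- Larger white dish at (306,119).
- Red dish at (354,182).

The description (not red, the smaller of its colour, on the pan) points to (279,184). I'll check this in a close crop.

```bash
cat > h.py <<'E'
from cell import r
import cv2, numpy as np
from scipy.spatial.transform import Rotation as Ro
def cam(n,obs=None):
    c=r.calibration(n);K=c['intrinsics']
    if n=='wrist':
        T=np.eye(4);T[:3,:3]=Ro.from_euler('xyz',obs['eef_rot']).as_matrix();T[:3,3]=obs['tcp_pos']
        M=np.linalg.inv(T@c['hand_eye']);return K,M[:3,:3],M[:3,3]
    return K,cv2.Rodrigues(c['rvec'])[0],c['tvec']
def proj(c,P):
    K,R,t=c;q=(K@(R@np.atleast_2d(P).T+t[:,None])).T;return q[:,:2]/q[:,2:]
def onz(c,uv,z):
    K,R,t=c;uv=np.atleast_2d(uv);o=-R.T@t
    d=(R.T@np.linalg.inv(K)@np.c_[uv,np.ones(len(uv))].T).T
    return o+d*((z-o[2])/d[:,2])[:,None]
def tri(c1,p1,c2,p2):
    X=cv2.triangulatePoints(c1[0]@np.c_[c1[1],c1[2]],c2[0]@np.c_[c2[1],c2[2]],np.float64(p1).reshape(2,1),np.float64(p2).reshape(2,1));return (X[:3]/X[3]).ravel()
E
python3 - <<'E'
from h import *
t=cv2.imread('pics/top0.png');s=cv2.imread('pics/side0.png')
cv2.imwrite('pics/ct.png',cv2.resize(t[130:290,190:400],None,fx=3.5,fy=3.5,interpolation=cv2.INTER_CUBIC))
cv2.imwrite('pics/cs.png',cv2.resize(s[130:250,200:360],None,fx=5,fy=5,interpolation=cv2.INTER_CUBIC))
c=cam('top')
print(onz(c,[[271,201],[306,263],[340,226],[246,262],[130,240]],0.03).round(3))
print(-c[1].T@c[2], -cam('side')[1].T@cam('side')[2])
E
```

```text
[[ 0.533 -0.327  0.03 ]
 [ 0.387 -0.406  0.03 ]
 [ 0.472 -0.489  0.03 ]
 [ 0.391 -0.267  0.03 ]
 [ 0.444  0.     0.03 ]]
[ 0.36287193 -0.25751549  1.05148823] [0.21761852 0.25548367 0.6118558 ]
```

View pics/ct.png

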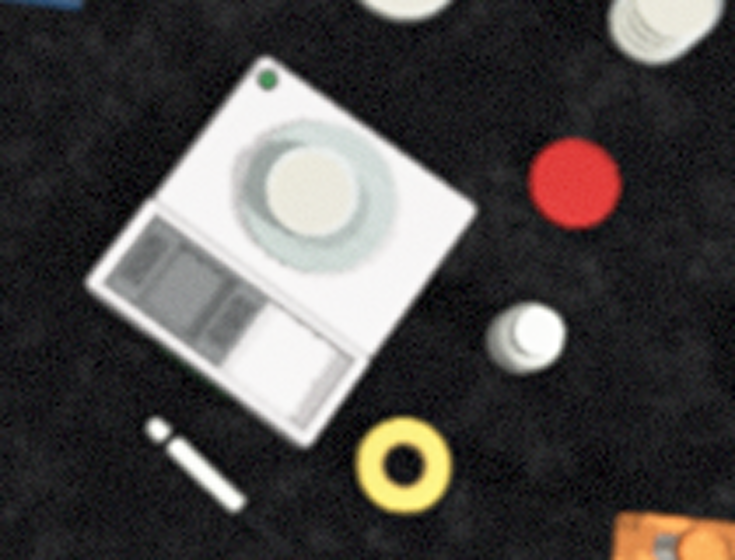

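View pics/cs.png

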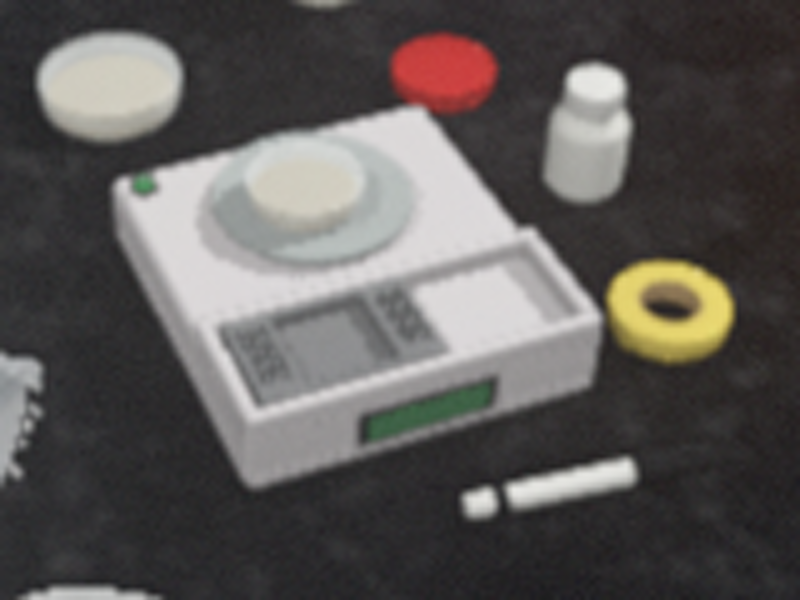

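Run:
```python
from h import *
c=cam('top');s=cam('side')
U=lambda p:np.array(p,float)/3.5+[190-.35,130-.35]
V=lambda p:np.array(p,float)/5+[200-.4,130-.4]
T={'guardFL':((105,277),(258,402)),'guardFR':((218,365),(450,347)),'guardBR':((267,300),(383,283)),'guardBL':((158,216),(220,328)),'FR':((303,447),(603,318)),'FL':((88,283),(245,438)),'RR':((372,355),(530,230))}
for k,(a,b) in T.items():
    X=tri(c,U(a),s,V(b)); print(k,X.round(4),onz(c,U(a),.052)[0].round(4),onz(s,V(b),.052)[0].round(4))
```

```text
guardFL [ 0.5113 -0.2072  0.0491] [ 0.5117 -0.207   0.052 ] [ 0.5084 -0.2052  0.052 ]
guardFR [ 0.4524 -0.281   0.0514] [ 0.4531 -0.2807  0.052 ] [ 0.4509 -0.2807  0.052 ]
guardBR [ 0.4989 -0.313   0.0438] [ 0.4955 -0.3134  0.052 ] [ 0.4985 -0.3038  0.052 ]
guardBL [ 0.553  -0.2421  0.0462] [ 0.5523 -0.242   0.052 ] [ 0.5488 -0.2372  0.052 ]
FR [ 0.3991 -0.3352  0.0515] [ 0.3995 -0.3351  0.052 ] [ 0.3984 -0.3348  0.052 ]
FL [ 0.5097 -0.1951  0.0372] [ 0.5078 -0.1959  0.052 ] [ 0.5018 -0.1836  0.052 ]
RR [ 0.4585 -0.3827  0.0455] [ 0.4586 -0.3817  0.052 ] [ 0.4547 -0.3757  0.052 ]
```

```bash
python3 -m pendant '[[0,[0,0,35],0],[0,[0,0,35],0],[0,[13,-37,0],-4],[0,[13,-37,0],-4],[0,[13,-37,0],-3.6],[0,[13,-37,0],0],[0,[13,-37,0],0],[0,[13,-37,0],0],[0,[13,-37,0],0],[0,[13,-37,0],0],[0,[13,-37,0],0],[0,[13,-37,0],0]]' 20
python3 -m pendant '[[0,[13,-37,0],0],[0,[13,-37,0],0],[0,[13,-37,0],0],[0,[13,-37,0],0],[0,[13,-37,0],0],[0,[13,-37,0],0],[0,[13,-37,0],0],[0,[13,-37,0],0],[0,[13,-37,0],0],[0,[13,-37,0],0],[0,[13,-37,0],0],[0,[0,0,0],0]]'
python3 -m pendant '[[0,[13,-30,-60],0],[0,[0,0,-40],0],[0,[0,0,0],0]]'
python3 - <<'E'
from h import *
o=r.get_obs(); im=r.snapshot('wrist'); cv2.imwrite('pics/w1.png',im[:,:,::-1])
print(o['tcp_pos'],o['eef_rot'],o['ft_force'],o['grip_width'],r.tip_reach)
E
```

```text
time: 1.35
tcp_pos: [0.3857, 0.1435, 0.4745]
eef_rot: [3.142, 0.0, 2.479]
ft_force: [0.4, -0.1, 0.1]
grip_width: 0.0002
time: 2.55
tcp_pos: [0.5292, -0.2661, 0.4732]
eef_rot: [-3.14, -0.0, 2.474]
ft_force: [-0.2, 0.2, -0.7]
grip_width: 0.0
time: 2.85
tcp_pos: [0.536, -0.2823, 0.383]
eef_rot: [-3.141, -0.016, 2.478]
ft_force: [-1.0, 0.6, -0.4]
grip_width: -0.0
[ 0.53604021 -0.28228866  0.38301599] [-3.14131848 -0.01595987  2.47799382] [-1.01380653  0.56922903 -0.40544879] -1.3318057236845067e-05 0.1734
```

View pics/w1.png

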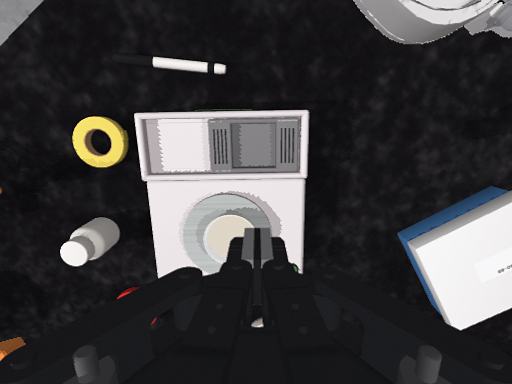

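The wrist view shows the guard from (210,122) to (300,172), its pocket at about (254,146), and the channel level in the image. I'll settle, retake, and measure in a crop.

```bash
python3 -m pendant '[[0,[0,0,0],0],[0,[0,0,0],0]]'
cat >> h.py <<'E'
def wsnap(name,box=None,f=4):
    o=r.get_obs(); im=r.snapshot('wrist')[:,:,::-1]; cv2.imwrite(f'pics/{name}.png',im)
    np.savez(f'pics/{name}.npz',tcp_pos=o['tcp_pos'],eef_rot=o['eef_rot'])
    if box:
        x0,y0,x1,y1=box; cv2.imwrite(f'pics/{name}c.png',cv2.resize(im[y0:y1,x0:x1],None,fx=f,fy=f,interpolation=cv2.INTER_CUBIC))
    print(o['time'],o['tcp_pos'].round(4),o['eef_rot'].round(4),o['ft_force'].round(2),round(o['grip_width'],4)); return o
E
python3 - <<'E'
from h import *
wsnap('w2',(125,95,325,195))
E
```

```text
time: 3.1
tcp_pos: [0.5389, -0.2838, 0.3942]
eef_rot: [3.141, 0.006, 2.479]
ft_force: [0.1, -0.7, 0.3]
grip_width: -0.0002
3.1 [ 0.5389 -0.2838  0.3942] [3.1413 0.0055 2.4791] [ 0.1  -0.69  0.34] -0.0002
```

View pics/w2c.png

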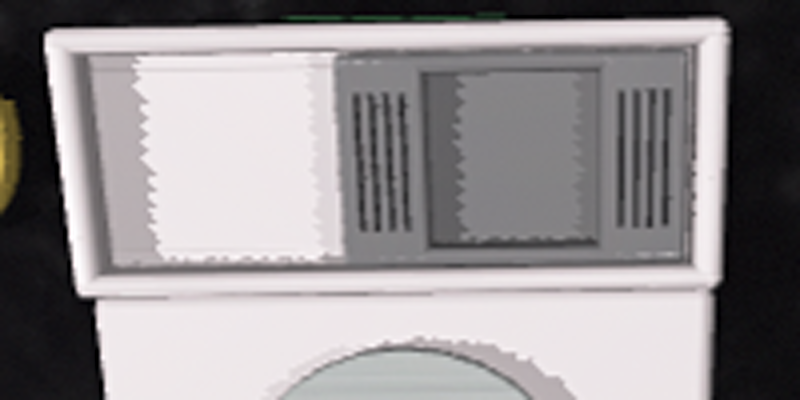

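Run:
```python
from h import *
o=np.load('pics/w2.npz'); w=cam('wrist',o)
W=lambda p:np.array(p,float)/4+[125-.375,95-.375]
P=onz(w,W([(422,70),(602,68),(600,247),(430,248)]),.052)
print(P.round(4),P.mean(0),[np.linalg.norm(P[i]-P[i-1]).round(4) for i in range(4)])
G=onz(w,W([(336,52),(690,48),(686,263),(343,268)]),.052);print('guard',G.round(4),G.mean(0),[np.linalg.norm(G[i]-G[i-1]).round(4) for i in range(4)])
R=onz(w,W([(45,32),(730,22),(720,290),(78,297)]),.052);print('rails',R.round(4),R.mean(0),[np.linalg.norm(R[i]-R[i-1]).round(4) for i in range(4)])
for A in (P,G,R):
  for d in (A[1]-A[0],A[2]-A[3]): print(np.degrees(np.arctan2(-d[0],d[1])))
c=cam('top');U=lambda p:np.array(p,float)/3.5+[190-.35,130-.35]
T=[(218,365),(105,277),(158,216),(267,300)];Wc=W([(336,52),(690,48),(686,263),(343,268)])
for a,b in zip(T,Wc): print('tri',tri(c,U(a),w,b).round(4))
```

```text
[[ 0.4692 -0.2647  0.052 ]
 [ 0.4979 -0.2272  0.052 ]
 [ 0.5352 -0.256   0.052 ]
 [ 0.5068 -0.2928  0.052 ]] [ 0.50225673 -0.26017558  0.052     ] [np.float64(0.0469), np.float64(0.0472), np.float64(0.0471), np.float64(0.0465)]
guard [[ 0.4519 -0.2795  0.052 ]
 [ 0.508  -0.2061  0.052 ]
 [ 0.5532 -0.24    0.052 ]
 [ 0.4963 -0.3152  0.052 ]] [ 0.50236221 -0.26020211  0.052     ] [np.float64(0.0569), np.float64(0.0924), np.float64(0.0566), np.float64(0.0943)]
rails [[ 0.4016 -0.3359  0.052 ]
 [ 0.5091 -0.1942  0.052 ]
 [ 0.5651 -0.237   0.052 ]
 [ 0.4573 -0.3783  0.052 ]] [ 0.48329614 -0.28632834  0.052     ] [np.float64(0.07), np.float64(0.1779), np.float64(0.0705), np.float64(0.1777)]
-37.3677922377013
-37.64508749081817
-37.35985028086834
-37.14140219185731
-37.1830278098912
-37.350054384924746
tri [ 0.4526 -0.2802  0.0546]
tri [ 0.5061 -0.2092  0.0873]
tri [ 0.5517 -0.2415  0.0563]
tri [ 0.4952 -0.3133  0.0574]
```

The pocket and guard sizes come out at 46.5-47 mm, 57 mm and 94 mm, and the rails at 178 mm. The guard centre sits 32 mm left of the rail centre, which fits shut. I'm moving over the pocket.

```bash
python3 -m pendant '[[0,[-18,12,-10],0.7],[0,[-18.6,11.6,-25],0],[0,[0,0,-33],0],[0,[0,0,-33],0],[0,[0,0,-20],0],[0,[0,0,0],0],[0,[0,0,0],0],[0,[0,0,0],0],[0,[0,0,0],0],[0,[0,0,0],0]]'
python3 - <<'E'
from h import *
wsnap('w3',(125,95,375,245),3.2)
E
```

```text
time: 4.15
tcp_pos: [0.5021, -0.2607, 0.2713]
eef_rot: [3.142, 0.003, 2.491]
ft_force: [0.6, 0.5, -0.2]
grip_width: 0.0001
4.15 [ 0.5021 -0.2607  0.2713] [3.1416e+00 2.8000e-03 2.4906e+00] [ 0.61  0.5  -0.15] 0.0001
```

View pics/w3.png

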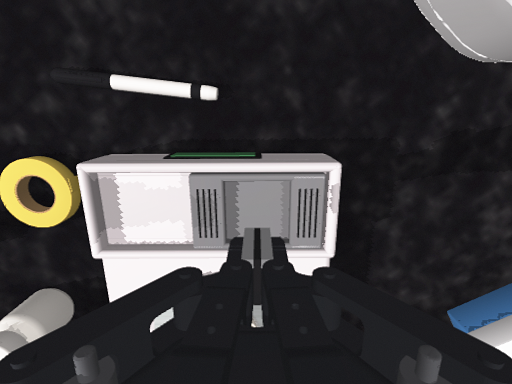

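Run:
```python
from h import *
cv2.imwrite('pics/w3c.png',cv2.resize(cv2.imread('pics/w3.png')[160:280,175:345],None,fx=4.6,fy=4.6,interpolation=cv2.INTER_CUBIC))
```

```text
(no output)
```

View pics/w3c.png

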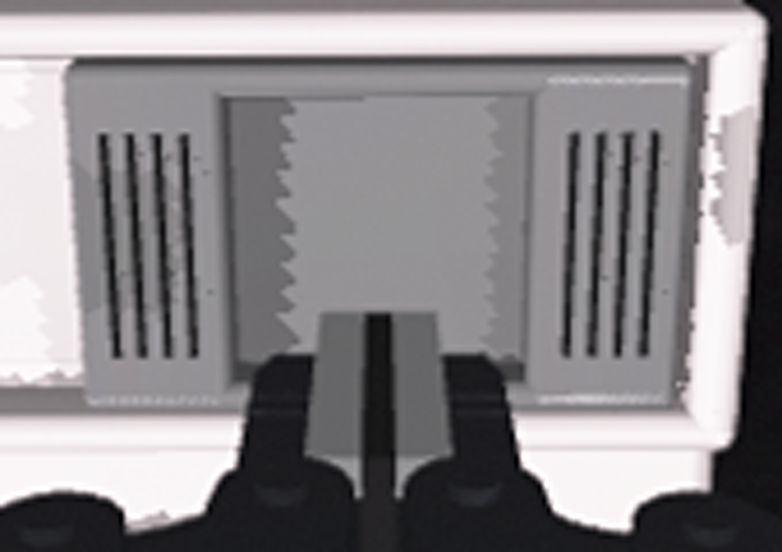

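Run:
```python
from h import *
w2=cam('wrist',np.load('pics/w2.npz'));w3=cam('wrist',np.load('pics/w3.npz'))
W=lambda p:np.array(p,float)/4+[125-.375,95-.375]
X=lambda p:np.array(p,float)/4.6+[175-.39,160-.39]
for n,a,b in [('pk FL',(602,68),(538,94)),('pk FR',(422,70),(218,96)),('gd FR',(336,52),(70,66)),('gd BR',(343,268),(86,402)),('gd FL',(690,48),(692,60)),('gd BL',(686,263),(672,400))]:
    print(n,tri(w2,W(a),w3,X(b)).round(4),onz(w3,X(b),.052)[0].round(4))
```

```text
pk FL [ 0.4979 -0.2273  0.0503] [ 0.4973 -0.2274  0.052 ]
pk FR [ 0.4691 -0.2648  0.0524] [ 0.469  -0.2651  0.052 ]
gd FR [ 0.4522 -0.2793  0.0528] [ 0.4524 -0.2794  0.052 ]
gd BR [ 0.4967 -0.3169  0.0445] [ 0.4948 -0.3131  0.052 ]
gd FL [ 0.5082 -0.206   0.0479] [ 0.5068 -0.2065  0.052 ]
gd BL [ 0.5549 -0.2401  0.0443] [ 0.5506 -0.2393  0.052 ]
```

Triangulated rim height is 48–53 mm against the given 52 mm, which agrees. The tool is centred over the pocket, so I'm descending.

```bash
python3 -m pendant '[[0,[0,0,-25],0],[0,[0,0,-17],0],[0,[0,0,0],0],[0,[0,0,0],0],[0,[0,0,0],0],[0,[0,0,0],0]]'
python3 -m pendant '[[0,[0,0,-3],0],[0,[0,0,-3],0],[0,[0,0,0],0],[0,[0,0,0],0],[0,[0,0,0],0]]'
python3 - <<'E'
from h import *
wsnap('w4')
E
```

```text
time: 4.8
tcp_pos: [0.5022, -0.2607, 0.2291]
eef_rot: [3.142, 0.003, 2.491]
ft_force: [0.4, -0.3, 0.4]
grip_width: -0.0001
time: 5.3
tcp_pos: [0.5016, -0.2603, 0.2217]
eef_rot: [-3.142, -0.0, 2.491]
ft_force: [-0.3, 0.6, 0.0]
grip_width: 0.0001
5.3 [ 0.5016 -0.2603  0.2217] [-3.1416e+00 -1.0000e-04  2.4906e+00] [-0.31  0.59  0.  ] 0.0001
```

View pics/w4.png

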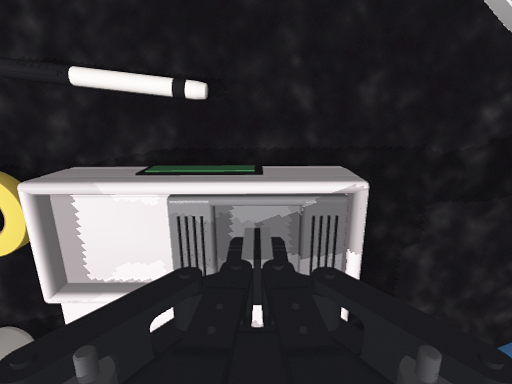

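```bash
python3 -m pendant '[[0,[0,0,-1.5],0],[0,[-6,-8,0],0],[0,[-6,-8,0],0],[0,[-6,-8,0],0],[0,[-6,-8,0],0],[0,[0,0,0],0],[0,[0,0,0],0]]'
python3 - <<'E'
from h import *
wsnap('w5')
E
```

```text
time: 6.05
tcp_pos: [0.4772, -0.293, 0.2204]
eef_rot: [-3.141, 0.0, 2.49]
ft_force: [-0.4, -0.1, -0.5]
grip_width: -0.0001
6.05 [ 0.4772 -0.293   0.2204] [-3.1411e+00  3.0000e-04  2.4896e+00] [-0.38 -0.11 -0.52] -0.0001
```

View pics/w5.png

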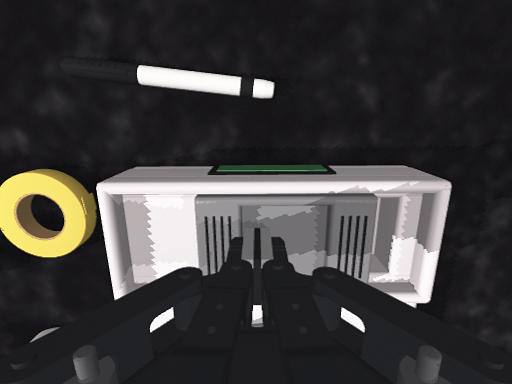

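The guard has slid right, its left edge is now at about column 375, and the well is starting to open. I'm continuing to the stop.

```bash
python3 -m pendant '[[0,[-6,-8,0],0],[0,[-6,-8,0],0],[0,[-6,-8,0],0],[0,[-2.4,-3.2,0],0],[0,[0,0,0],0],[0,[0,0,0],0],[0,[0,0,0],0]]'
python3 -m pendant '[[0,[-1.2,-1.6,0],0],[0,[-1.2,-1.6,0],0],[0,[0,0,0],0],[0,[0,0,0],0]]'
python3 - <<'E'
from h import *
wsnap('w6')
E
```

```text
time: 6.8
tcp_pos: [0.4571, -0.3196, 0.2202]
eef_rot: [-3.141, -0.0, 2.491]
ft_force: [-0.1, 0.3, -0.4]
grip_width: 0.0
time: 7.2
tcp_pos: [0.4548, -0.3226, 0.2202]
eef_rot: [3.142, -0.0, 2.491]
ft_force: [-0.4, 0.8, -0.4]
grip_width: 0.0001
7.2 [ 0.4548 -0.3226  0.2202] [ 3.1415e+00 -1.0000e-04  2.4907e+00] [-0.45  0.81 -0.4 ] 0.0001
```

View pics/w6.png

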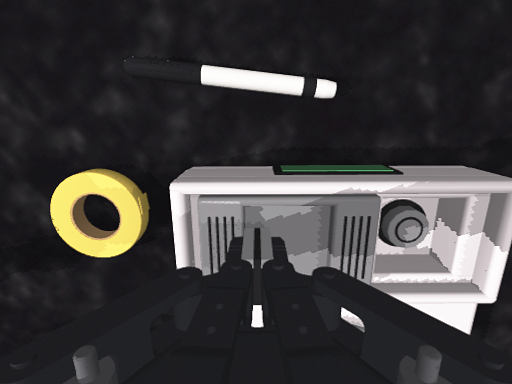

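The well and key are now uncovered: key at about (407,227), guard's left edge at about 375. There is still a gap of roughly 8 px to the right stop. I'll push on until the force rises.

```bash
python3 -m pendant '[[0,[-1.8,-2.4,0],0],[0,[-1.8,-2.4,0],0],[0,[0,0,0],0],[0,[0,0,0],0]]'
python3 -m pendant '[[0,[-1.2,-1.6,0],0],[0,[-1.2,-1.6,0],0],[0,[0,0,0],0],[0,[0,0,0],0]]'
python3 - <<'E'
from h import *
wsnap('w7')
E
```

```text
time: 7.65
tcp_pos: [0.4519, -0.3265, 0.2202]
eef_rot: [3.138, -0.0, 2.49]
ft_force: [5.6, 5.7, -0.3]
grip_width: -0.0001
time: 8.05
tcp_pos: [0.451, -0.3276, 0.2202]
eef_rot: [3.132, 0.0, 2.489]
ft_force: [11.8, 13.6, 0.7]
grip_width: 0.0002
8.05 [ 0.451  -0.3276  0.2202] [3.1316e+00 2.0000e-04 2.4890e+00] [11.83 13.64  0.72] 0.0002
```

View pics/w7.png

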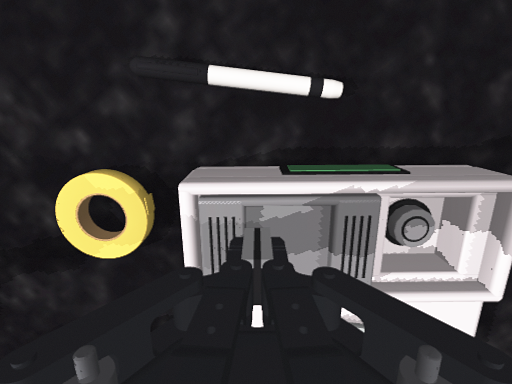

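The force rose to 18 N with the tool stalled, so the guard is at its open stop. I'm backing off, lifting, and measuring the key from above in two wrist views.

```bash
python3 -m pendant '[[0,[4.2,5.6,0],0],[0,[0,0,20],0],[0,[0,0,30],0],[0,[12,16,30],0],[0,[20,12,30],0],[0,[20,0,0],0],[0,[0,0,0],0],[0,[0,0,0],0],[0,[0,0,0],0]]'
python3 - <<'E'
from h import *
wsnap('w8')
E
```

```text
time: 9.0
tcp_pos: [0.5039, -0.2972, 0.3289]
eef_rot: [-3.141, -0.003, 2.49]
ft_force: [0.1, 0.7, -0.2]
grip_width: -0.0
9.0 [ 0.5039 -0.2972  0.3289] [-3.1409e+00 -3.1000e-03  2.4899e+00] [ 0.1   0.67 -0.24] -0.0
```

View pics/w8.png

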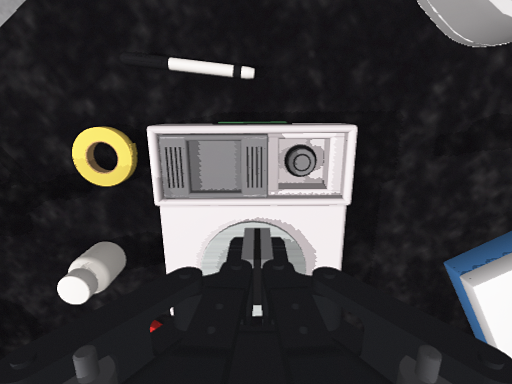

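Run:
```python
from h import *
for n,b in (('w7',(370,185,450,275)),('w8',(262,125,352,205))):
    x0,y0,x1,y1=b;cv2.imwrite(f'pics/{n}k.png',cv2.resize(cv2.imread(f'pics/{n}.png')[y0:y1,x0:x1],None,fx=6,fy=6,interpolation=cv2.INTER_CUBIC))
```

```text
(no output)
```

View pics/w7k.png

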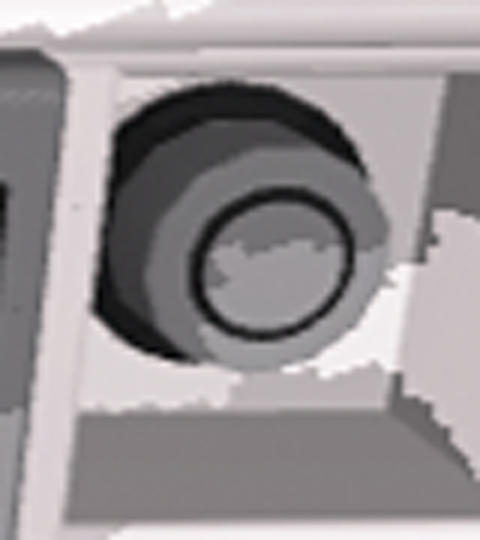

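View pics/w8k.png

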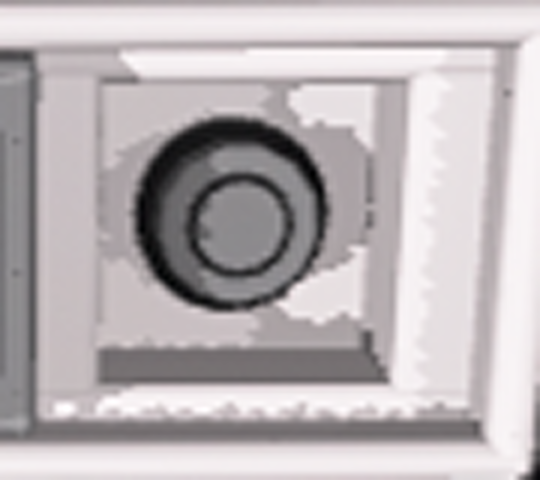

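Run:
```python
from h import *
w7=cam('wrist',np.load('pics/w7.npz'));w8=cam('wrist',np.load('pics/w8.npz'))
a=np.array([273,263])/6+[370-.42,185-.42];b=np.array([241,223])/6+[262-.42,125-.42]
k=tri(w7,a,w8,b)
print('key',k.round(4),onz(w7,a,.028)[0].round(4),onz(w8,b,.028)[0].round(4))
M=onz(w8,np.array([(98,80),(412,78),(392,385),(98,385)])/6+[262-.42,125-.42],.040)
print(M.round(4),M.mean(0),[np.linalg.norm(M[i]-M[i-1]).round(4) for i in range(4)])
o=r.get_obs();print(onz(w8,b,.028)[0]*1000-o['tcp_pos']*1000)
```

```text
key [ 0.5107 -0.2487  0.0282] [ 0.5109 -0.2488  0.028 ] [ 0.5107 -0.2487  0.028 ]
[[ 0.4775 -0.2536  0.04  ]
 [ 0.5055 -0.2163  0.04  ]
 [ 0.5432 -0.2448  0.04  ]
 [ 0.5153 -0.2813  0.04  ]] [ 0.51037037 -0.24898409  0.04      ] [np.float64(0.0469), np.float64(0.0467), np.float64(0.0472), np.float64(0.0459)]
[   6.84651928   48.60135258 -300.96155547]
```

Key top triangulated at (0.5108, -0.2488, 0.0282), 28 mm high as described, with a well 46–47 mm square. I'm going over it.

```bash
python3 -m pendant '[[0,[3,24,-10],0],[0,[4,24.4,-20],0],[0,[0,0,-25],0],[0,[0,0,-24],0],[0,[0,0,0],0],[0,[0,0,0],0],[0,[0,0,0],0],[0,[0,0,0],0]]'
python3 - <<'E'
from h import *
wsnap('w9')
E
```

```text
time: 9.85
tcp_pos: [0.5125, -0.2494, 0.253]
eef_rot: [3.141, 0.003, 2.49]
ft_force: [-0.4, 0.4, 0.6]
grip_width: 0.0003
9.85 [ 0.5125 -0.2494  0.253 ] [3.1415e+00 3.1000e-03 2.4901e+00] [-0.4   0.37  0.63] 0.0003
```

View pics/w9.png

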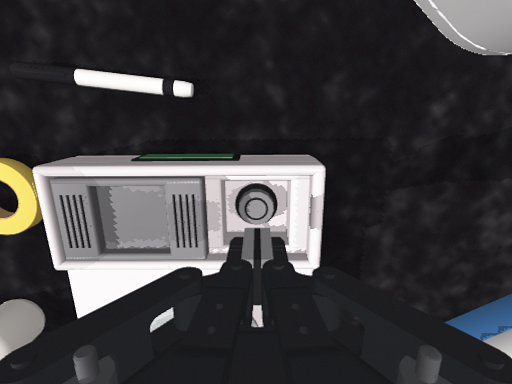

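The key at (256,207) lies in line with the shut fingers in the open well. I'll descend in stages while watching force.

```bash
python3 -m pendant '[[0,[-1.5,0.5,-15],0],[0,[0,0,-10],0],[0,[0,0,0],0],[0,[0,0,0],0],[0,[0,0,0],0]]'
python3 -m pendant '[[0,[0,0,-7],0],[0,[0,0,-7],0],[0,[0,0,0],0],[0,[0,0,0],0],[0,[0,0,0],0]]'
python3 -m pendant '[[0,[0,0,-4],0],[0,[0,0,-4],0],[0,[0,0,0],0],[0,[0,0,0],0],[0,[0,0,0],0]]'
```

```text
time: 10.4
tcp_pos: [0.5106, -0.2483, 0.2263]
eef_rot: [3.142, 0.0, 2.491]
ft_force: [-0.1, -0.5, 0.7]
grip_width: -0.0001
time: 10.9
tcp_pos: [0.5106, -0.2483, 0.2123]
eef_rot: [-3.142, 0.0, 2.491]
ft_force: [-0.0, 0.1, 0.2]
grip_width: -0.0003
time: 11.4
tcp_pos: [0.5106, -0.2483, 0.2043]
eef_rot: [3.142, 0.0, 2.491]
ft_force: [-0.3, -0.2, 0.0]
grip_width: 0.0001
```

Tips are now at about 31 mm with no force. I'm pressing in small steps.

```bash
python3 -m pendant '[[0,[0,0,-2],0],[0,[0,0,-2],0],[0,[0,0,0],0],[0,[0,0,0],0]]'
python3 -m pendant '[[0,[0,0,-1],0],[0,[0,0,-1],0],[0,[0,0,0],0],[0,[0,0,0],0]]'
python3 -m pendant '[[0,[0,0,-1],0],[0,[0,0,0],0],[0,[0,0,0],0],[0,[0,0,0],0]]'
```

```text
time: 11.8
tcp_pos: [0.5107, -0.2483, 0.2006]
eef_rot: [3.142, 0.001, 2.491]
ft_force: [-1.3, 0.4, 2.2]
grip_width: 0.0001
time: 12.2
tcp_pos: [0.5107, -0.2483, 0.1985]
eef_rot: [3.142, 0.001, 2.491]
ft_force: [0.7, 0.4, 3.3]
grip_width: -0.0001
time: 12.6
tcp_pos: [0.5107, -0.2483, 0.1975]
eef_rot: [3.142, 0.001, 2.491]
ft_force: [-0.2, -0.6, 4.0]
grip_width: -0.0001
```

```bash
python3 -m pendant '[[0,[0,0,-1],0],[0,[0,0,-1],0],[0,[0,0,0],0],[0,[0,0,0],0],[0,[0,0,0],0]]'
```

```text
time: 13.1
tcp_pos: [0.5107, -0.2484, 0.1964]
eef_rot: [-3.142, 0.0, 2.491]
ft_force: [-1.6, 0.6, 10.7]
grip_width: -0.0
```

The force jumped from 4 to 10.7 N, so the key is at the bottom. I'm lifting straight out, then looking.

```bash
python3 -m pendant '[[0,[0,0,6],0],[0,[0,0,14],0],[0,[0,0,25],0],[0,[0,0,25],0],[0,[0,0,0],0],[0,[0,0,0],0],[0,[0,0,0],0]]'
python3 - <<'E'
from h import *
wsnap('w10')
E
```

```text
time: 13.8
tcp_pos: [0.5097, -0.2477, 0.2639]
eef_rot: [-3.141, -0.003, 2.491]
ft_force: [-0.2, 0.4, -0.2]
grip_width: -0.0003
13.8 [ 0.5097 -0.2477  0.2639] [-3.1414 -0.0032  2.4906] [-0.17  0.45 -0.24] -0.0003
```

View pics/w10.png

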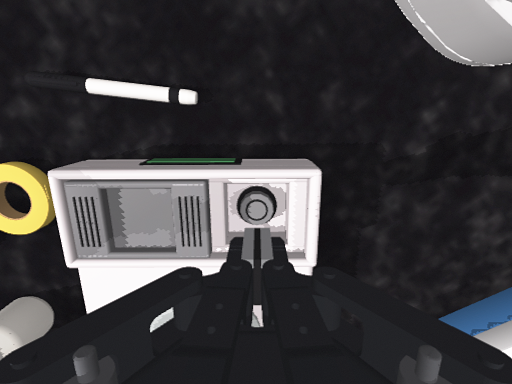

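The key is up and the guard still open, with its pocket at about (142,217). I'm moving over the open pocket at (0.462, -0.313).

```bash
python3 -m pendant '[[0,[-16,-22,0],0],[0,[-16,-22,0],0],[0,[-15.6,-21,0],0],[0,[0,0,0],0],[0,[0,0,0],0],[0,[0,0,-15],0],[0,[0,0,-8],0],[0,[0,0,0],0],[0,[0,0,0],0]]'
python3 - <<'E'
from h import *
wsnap('w11')
E
```

```text
time: 14.75
tcp_pos: [0.463, -0.3125, 0.2413]
eef_rot: [3.141, -0.002, 2.491]
ft_force: [-0.5, -1.0, -0.7]
grip_width: -0.0003
14.75 [ 0.463  -0.3125  0.2413] [ 3.1413e+00 -1.9000e-03  2.4914e+00] [-0.45 -0.97 -0.71] -0.0003
```

View pics/w11.png

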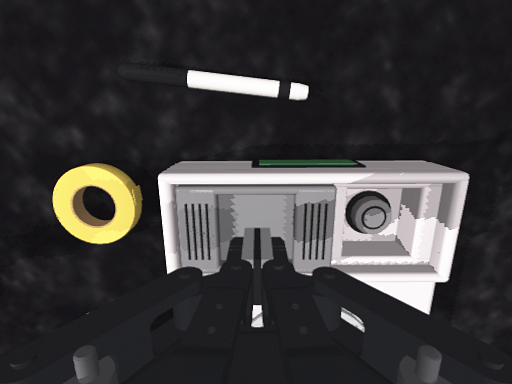

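The fingertips (243–272) are inside the pocket's columns (220–296). I'm going down, then pushing left.

```bash
python3 -m pendant '[[0,[-0.5,0,-12],0],[0,[0,0,-8],0],[0,[0,0,0],0],[0,[0,0,0],0],[0,[0,0,0],0]]'
python3 -m pendant '[[0,[6,8,0],0],[0,[6,8,0],0],[0,[6,8,0],0],[0,[6,8,0],0],[0,[6,8,0],0],[0,[6,8,0],0],[0,[6,8,0],0],[0,[0,0,0],0],[0,[0,0,0],0],[0,[0,0,0],0]]'
python3 - <<'E'
from h import *
wsnap('w12')
E
```

```text
time: 15.3
tcp_pos: [0.4625, -0.3134, 0.2224]
eef_rot: [-3.142, 0.0, 2.49]
ft_force: [0.2, 0.1, 1.2]
grip_width: -0.0
time: 16.3
tcp_pos: [0.5041, -0.2569, 0.2218]
eef_rot: [3.141, -0.001, 2.49]
ft_force: [-0.4, -0.3, -0.1]
grip_width: 0.0001
16.3 [ 0.5041 -0.2569  0.2218] [ 3.1413e+00 -1.4000e-03  2.4904e+00] [-0.44 -0.28 -0.1 ] 0.0001
```

View pics/w12.png

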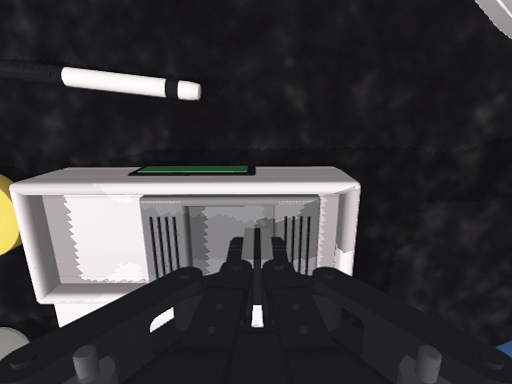

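The guard is nearly shut, with its left edge at 320 and the end wall at about 340. I'm pushing the last part until force rises.

```bash
python3 -m pendant '[[0,[3,4,0],0],[0,[3,4,0],0],[0,[0,0,0],0],[0,[0,0,0],0]]'
python3 -m pendant '[[0,[1.5,2,0],0],[0,[1.2,1.6,0],0],[0,[0,0,0],0],[0,[0,0,0],0]]'
```

```text
time: 16.75
tcp_pos: [0.5106, -0.249, 0.2223]
eef_rot: [3.141, 0.0, 2.491]
ft_force: [-0.3, 0.8, -0.2]
grip_width: 0.0001
time: 17.15
tcp_pos: [0.5126, -0.2465, 0.2223]
eef_rot: [-3.139, -0.0, 2.491]
ft_force: [-2.6, -4.9, 0.0]
grip_width: -0.0001
```

```bash
python3 -m pendant '[[0,[1.2,1.6,0],0],[0,[0.6,0.8,0],0],[0,[0,0,0],0],[0,[0,0,0],0],[0,[0,0,0],0]]'
python3 -m pendant '[[0,[-4.5,-6,0],0],[0,[0,0,15],0],[0,[0,0,35],0],[0,[0,0,45],0],[0,[25,-15,20],0],[0,[20,-15,15],0],[0,[0,0,0],0],[0,[0,0,0],0],[0,[0,0,0],0],[0,[0,0,0],0]]'
python3 - <<'E'
from h import *
wsnap('w13',(125,95,325,195))
for n in('top','side'): cv2.imwrite(f'pics/{n}1.png',r.snapshot(n)[:,:,::-1])
E
```

```text
time: 17.65
tcp_pos: [0.5133, -0.2457, 0.2223]
eef_rot: [-3.134, -0.001, 2.491]
ft_force: [-8.6, -9.9, 1.5]
grip_width: 0.0002
time: 18.65
tcp_pos: [0.5546, -0.2783, 0.3509]
eef_rot: [3.142, -0.003, 2.491]
ft_force: [-0.2, 0.3, 0.6]
grip_width: 0.0004
18.65 [ 0.5546 -0.2783  0.3509] [ 3.1415 -0.0033  2.4909] [-0.19  0.31  0.59] 0.0004
```

View pics/w13.png

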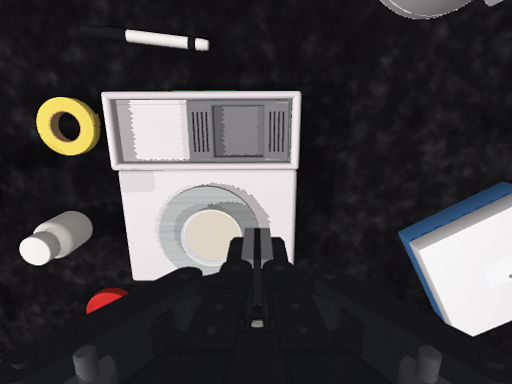

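View pics/side1.png

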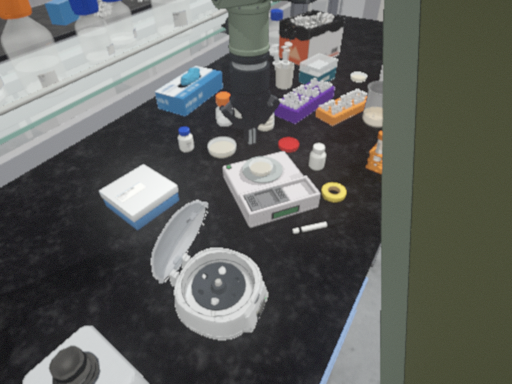

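View pics/w13c.png

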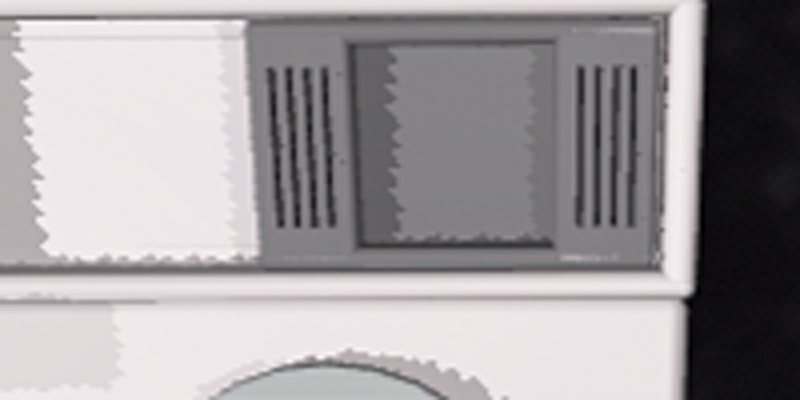

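The guard is back against its left end wall, and the dish, bottle, tape and marker look unchanged in the side view. One numeric check, then I'll hand in.

Run:
```python
from h import *
w=cam('wrist',np.load('pics/w13.npz'));W=lambda p:np.array(p,float)/4+[125-.375,95-.375]
G=onz(w,W([(247,22),(664,18),(660,265),(263,268)]),.052);print(G.round(4),G.mean(0))
a=cv2.imread('pics/side0.png').astype(int);b=cv2.imread('pics/side1.png').astype(int)
d=abs(a-b).max(2)
for n,(x0,y0,x1,y1) in dict(scale=(222,152,320,224),bottle=(306,142,330,172),tape=(320,180,350,204),marker=(290,220,330,238)).items():
    print(n,(d[y0:y1,x0:x1]>40).sum(),d[y0:y1,x0:x1].mean().round(1))
print(r.get_obs()['time'],r.close_job())
```

```text
[[ 0.4528 -0.2799  0.052 ]
 [ 0.5086 -0.2052  0.052 ]
 [ 0.5534 -0.2382  0.052 ]
 [ 0.4969 -0.3134  0.052 ]] [ 0.50292459 -0.25918151  0.052     ]
scale 0 10.4
bottle 0 9.9
tape 0 9.0
marker 0 8.3
the job is handed in; nothing more can be done
18.8 None
```

The scale was tared with the dish left on its pan, and I handed the job in at 18.8 s of the 72 s allowed. No verdict was reported, so success rests on my own checks below.

- **Guard open:** I pushed it right with the shut fingertips in its pocket until it reached its stop, at about 18 N.
- **Tare key:** I pressed it to the bottom; the force went from 4 N to 10.7 N. After I lifted out, the wrist picture showed the key up with the guard still open.
- **Guard shut:** I pushed it left until it reached its stop, at about 13 N, then withdrew.

**Last checks:** The guard centre measured (0.503, -0.259), within about 1.5 mm of where it started. In the side view, no pixel over the scale with its dish, the bottle, the tape or the marker changed by more than 40 grey levels. The force on the tool was near zero and it was clear above the scale.

**What disagreed:** A few guard corners gave poor heights when triangulated. One came out at 87 mm, and several others at 44–48 mm against the given 52 mm. The clearer pocket-rim corners agreed at 50–52 mm, so I relied on those.

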